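# Shut and bolt the vial box

### The job

Close up the open vial box on the bench: with the fingertips push its hinged lid over until it lies fully shut, without slamming it, and only then push the bolt on the front of the box by its upright tab, as far as it goes, so that it covers the lid's tongue. Only push, gently: do not grip the lid or the bolt, and leave the vials and the loose things round the box where they are.

Things in the scene. Friction and masses are not known exactly. Their poses are not given: they have to be found in the camera images.
- vial_box: grey box fixed to the bench, 110 mm deep (its x) x 180 mm wide (its y) x 68 mm high; origin: centre of its underside; its x points from the front (the side with the bolt) to the rear (the hinge), its y to the left seen from the front, z up. On its front a dark bolt bed: x -0.089 to -0.055, y -0.075 to 0.010, top at z 0.072
- keeper (a point): middle of the top of the keeper bridge at the left of the box's front, 34 x 16 mm, at box x -0.072, y 0.062, z 0.087; the blade of the bolt ends under it
- lid (a joint): lid angle in rad: 0 lying shut, 1.57 upright, 1.75 its stop leaning back; starts at 1.2 to 1.7. A bare aluminium plate 7 mm thick, 110 mm from hinge to free edge, 180 mm wide, no handle. Shut, its underside is at z 0.068, its top at 0.075. Hinge friction holds it wherever it is left (about 3 N at the free edge moves it), so it does not fall shut
- lid_hinge (a point): middle of the lid's hinge line, which runs along the box's y at box x 0.055, z 0.068, in the plane of the lid's underside
- lid_edge (a point): middle of the lid's free edge, on its outer face (the upper face when it is shut); a steel tongue 26 mm wide at box y 0.019 to 0.045 stands 28 mm past this edge
- bolt (a joint): travel of the bolt in m: it slides along the box's +y, 0 fully open, 0.060 fully home (a stop); starts between 0 and 0.012; sliding friction about 2 N
- bolt_tab (a point): middle of the top of the bolt's upright steel tab, which is 28 mm wide along the box's x, 10 mm thick along its y and stands 30 mm high on the blade (from box z 0.081 to 0.111); with the bolt at 0 it is at box x -0.072, y -0.045
- vial_1: glass sample vial with black cap, 27 mm across, 56 mm high, standing loose in a compartment of the box; origin: centre of its underside
- vial_2: glass sample vial with black cap, 27 mm across, 56 mm high, standing loose in a compartment of the box; origin: centre of its underside
- vial_3: glass sample vial with black cap, 27 mm across, 56 mm high, standing loose in a compartment of the box; origin: centre of its underside
- vial_4: glass sample vial with black cap, 27 mm across, 56 mm high, standing loose in a compartment of the box; origin: centre of its underside
- jar_1: white plastic sample jar, blue lid, 58 mm across, 83 mm high, standing left of the box; origin: centre of its underside
- weight_100: brass weight with knob, 25 mm across, 30 mm high, right of the box; origin: centre of its underside
- amber_bottle: brown bottle, 56 mm across, 114 mm high, on the left of the bench; origin: centre of its underside
- jar_2: white plastic sample jar, black lid, 66 mm across, 91 mm high, far left; origin: centre of its underside
Things that resemble listed ones, but are neither listed nor needed, are in the scene too. Leave any turquoise look-alike of the jar_1 alone. Leave any purple look-alike of the jar_2 alone.

How it is judged:
By the outcome, as a careful person would: the job done as asked, in the order asked, and still so for the second after the job is handed in, with the robot touching nothing.
It also fails if it takes over 43 s, if anything falls off the work surface, if the arm or the gripper's body presses on something with over 40 N, if the wrist force passes 120 N, or if a joint passes its speed limit or range.

### The arm

A 6-joint arm with a two-finger parallel gripper is mounted at the origin on a cart in front of the work surface, level with it; the furniture and walls round the work are solid. World frame = base frame: x ahead of the robot, y to its left, z up, the work surface at z = 0. Lengths are in m, angles in degrees, forces in N, time in s.
With the tool pointing down it reaches from about 0.3 to 0.75 m from the base axis. Payload 8.5 kg.
Tool frame: the origin (TCP) lies on the centre line of the jaws, within the pads' length; the fingertips stand env.tips_ahead ahead of it and the grasp point (between the pads) lies 8 mm behind it (env.tips_ahead is the distance from the TCP to the fingertips, in m); z points along the fingers, y is the direction in which the jaws open and shut (so a half turn about z gives the same grasp; the last joint's range is limited). The gripper opens to 85 mm and grips with 20 to 120 N. Pads are 22 mm wide; open, the fingers measure 114 mm over their backs; the gripper's body (76 mm by 85 mm) begins 54 mm behind the grasp point. The pads swing forward as they close: fully open they stand 13 mm farther back than shut.
Start: joints at [60.029, 21.807, 74.336, -0, 83.858, -12.336], TCP at [0.167, 0.524, 0.218] pointing down, gripper open.
Joint ranges: [-178.18, 178.18], [-50.72, 133.34], [12.68, 142.11], [-81.47, 261.47], [9.98, 163.14], [-165.26, 165.26]. Speed limits (degrees/s): [136.94, 136.94, 180, 180, 180, 180].

### API

Orientations are given as a 3x3 rotation matrix whose columns are the frame's x, y, z axes.
In Python, from rig import env gives the robot as it stands.
- The arm moves only by the tool servo_tool, never from a script. Its argument "commands" is a list of rows, each an object with "linear": the shift along the tool's x, y, z in mm, a list of three; "angular": the turn, a rotation vector about the tool's x, y, z in degrees, a list of three; "gripper": the opening, from -1 (shut) to 1 (fully open). In form: [{"linear": [x, y, z], "angular": [rx, ry, rz], "gripper": gripper}, ...]. A call has 1 to 20 rows; each row is the pose to reach, as a shift and turn from the pose commanded when the call began, along the tool's axes at that moment; what a row does not reach only later rows make up. A row lasts 1/10 s, in which the tool goes at most 50 mm and 8.59 degrees, less where a joint would pass 70% of its speed; a pose out of reach is approached as far as the arm can. A call with a gripper value outside its range is refused whole. The fingers move at their own pace and stop on an object; "force" is the grip in N (left out, the last holds). Time passes only in rows, so rows that repeat a pose let the fingers close. It gives the time, the measured TCP pose, the force and the opening at its end, in the units of the state.
- env.observe(): the state, without advancing time (a new reading comes with each control period).
- env.get_image(name): name is "side" or "top"; returns a dict with "frame" (480x640x3 uint8, blue, green, red), "fx", "fy", "cx", "cy" (pixels), "cam_to_world" (4x4, takes a point from camera to world coordinates). Camera axes: x right, y up, looking along -z (the intrinsics and any distortion apply to the point x, -y, -z); pixel columns grow to the right and rows downward; lengths in m; the calibration is good to about 2 mm. A picture is of the moment at which its call begins. There is no depth.
- env.close_job(): hands the job in, once; it reports no verdict.
Trained networks look in a picture, given as the dict that the camera call returned (one of the last four; its "shot" number tells which), for a name from the list of things; names that differ only in an ending like _2 or _b are one class to them, and where a whole thing is asked for, a point or a joint stands for the part that bears it (a point fixed in the world has none). Each returns a list of dicts, best first, with "confidence" (0 to 1); they miss things now and then, are a little off and sometimes report something else, mostly with a low value. They report only what shows in the picture. A call takes as long as a camera call. They do not tell look-alikes from the thing itself.
- env.trace(picture, query): "pixels" (480x640 bool, what is visible of it) and "extent" ([left, top, right, bottom] in pixels, round what is visible of it).
The state is a dict: "time_s": time; "q": joint angles; "qvel": joint speeds; "joint_efforts": joint torques, N m; "position": TCP position; "tool_rot": TCP orientation; "ft_force": force on the tool from outside, world axes, zero at the start; "wrist_torque": the same for the moment, N m; "grip_width": finger opening in m.
Only numpy, scipy, OpenCV 4.12 (cv2) and the standard library are available. Lean on these libraries where they do the work, as an engineer would, in place of code of your own. Each camera call takes 0.05 s, during which the arm holds its last target.

## Working session

There is one attempt and no reset: what is moved stays moved. The work goes in short steps, Python scripts to look and compute and a tool call to move; the robot and the scene stay as the last step left them, time stands still between calls to the robot, and variables do not carry over. Pictures are saved under pics/ and viewed, and the job is handed in when it is done.

Besides the shell and the picture viewer there is one more tool, called after ">>>" by a JSON object that holds its "op" and its "data", one argument or row to a line. servo_tool: Moves the arm, as the interface text tells. Its arguments: {"type":"object","properties":{"commands":{"type":"array","items":{"type":"object","properties":{"linear":{"type":"array","items":{"type":"number"}},"angular":{"type":"array","items":{"type":"number"}},"gripper":{"type":"number"}}}},"force":{"type":"number"}},"required":["commands"]}

```bash
mkdir -p pics; ls; python3 - <<'E'
from rig import env
import cv2
o=env.observe()
print({k:o[k] for k in('time_s','position','tool_rot','ft_force','grip_width')}, env.tips_ahead)
for n in('side','top'):
    p=env.get_image(n); cv2.imwrite(f'pics/{n}0.png',p['frame'])
    print(n,p['fx'],p['fy'],p['cx'],p['cy'],p['cam_to_world'],[k for k in p])
    for q in('vial_box','lid','bolt','keeper','bolt_tab','lid_edge','jar_1','weight_100','amber_bottle','vial_1'):
        try: print(q,[(round(d['confidence'],2),d['extent']) for d in env.trace(p,q)])
        except Exception as e: print(q,e)
E
```

```text
pics
{'time_s': 0.0, 'position': array([0.16646421, 0.52388339, 0.21771801]), 'tool_rot': array([[-9.53014705e-01,  3.02923181e-01, -7.19840454e-04],
       [ 3.02923886e-01,  9.53013911e-01, -1.26699806e-03],
       [ 3.02214884e-04, -1.42552465e-03, -9.99998938e-01]]), 'ft_force': array([-0.42806718,  0.15763984, -0.31029788]), 'grip_width': 0.08525778683924705} 0.011
side 448.54494883859405 448.54494883859405 315.1017704087478 236.6271531573616 [[ 0.96048652  0.12540029 -0.24847619  0.3041653 ]
 [-0.27788125  0.38157748 -0.88157849 -0.66861215]
 [-0.01573728  0.91579113  0.40134642  0.46930767]
 [ 0.          0.          0.          1.        ]] ['frame', 'fx', 'fy', 'cx', 'cy', 'cam_to_world', 'shot']
vial_box [(0.92, [320.7, 216.7, 454.7, 387.4]), (0.48, [309.0, 260.3, 345.1, 311.6])]
lid [(0.76, [380.8, 218.5, 455.6, 327.0])]
bolt [(0.84, [343.1, 304.6, 367.5, 338.3])]
keeper [(0.65, [321.7, 219.9, 455.0, 389.0])]
bolt_tab [(0.62, [342.8, 304.4, 374.3, 339.0])]
lid_edge [(0.58, [384.8, 221.2, 454.0, 329.6]), (0.24, [343.4, 304.3, 367.8, 336.6])]
jar_1 [(0.95, [262.2, 226.2, 289
[... 954 characters left out ...]
.5, 231.2, 454.9, 248.3])]
keeper [(0.79, [380.8, 181.5, 468.9, 261.0])]
bolt_tab [(0.64, [426.7, 234.2, 456.8, 250.3])]
lid_edge [(0.69, [383.9, 182.3, 471.3, 199.0])]
jar_1 [(0.9, [308.2, 226.2, 330.9, 258.1]), (0.89, [178.1, 255.0, 214.3, 290.7]), (0.83, [334.9, 188.9, 363.1, 221.7]), (0.72, [352.8, 233.4, 380.6, 258.1]), (0.62, [135.1, 264.2, 170.5, 295.0]), (0.56, [278.5, 262.8, 306.7, 289.7])]
weight_100 [(0.55, [464.3, 219.4, 476.8, 227.2])]
amber_bottle [(0.64, [234.4, 260.9, 259.2, 284.7]), (0.33, [465.0, 219.1, 477.5, 227.8])]
vial_1 [(0.6, [419.7, 202.7, 437.2, 216.1]), (0.59, [389.1, 205.6, 398.3, 224.5]), (0.55, [409.4, 222.7, 425.2, 239.2]), (0.5, [444.3, 218.9, 457.0, 233.9])]
```

View pics/side0.png

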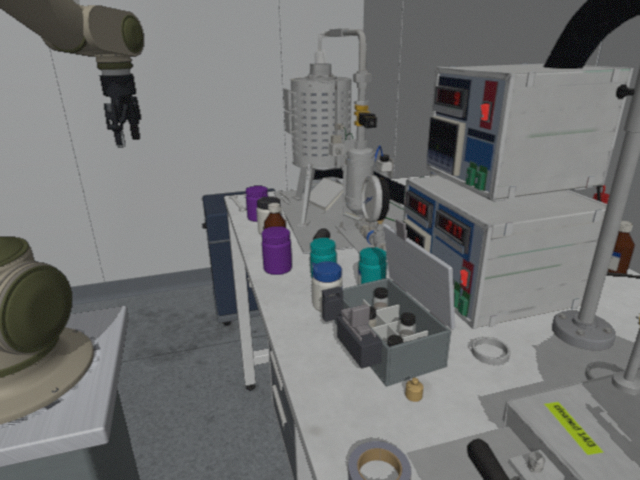

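View pics/top0.png

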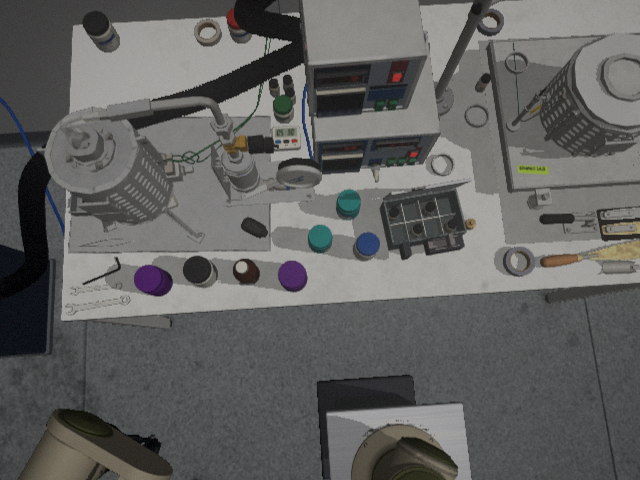

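```bash
python3 - <<'E'
import cv2
a=cv2.imread('pics/side0.png')[200:420,290:490]; cv2.imwrite('pics/side0c.png',cv2.resize(a,None,fx=2.7,fy=2.7,interpolation=2))
a=cv2.imread('pics/top0.png')[160:280,330:490]; cv2.imwrite('pics/top0c.png',cv2.resize(a,None,fx=5,fy=5,interpolation=2))
E
```

```text
(no output)
```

View pics/side0c.png

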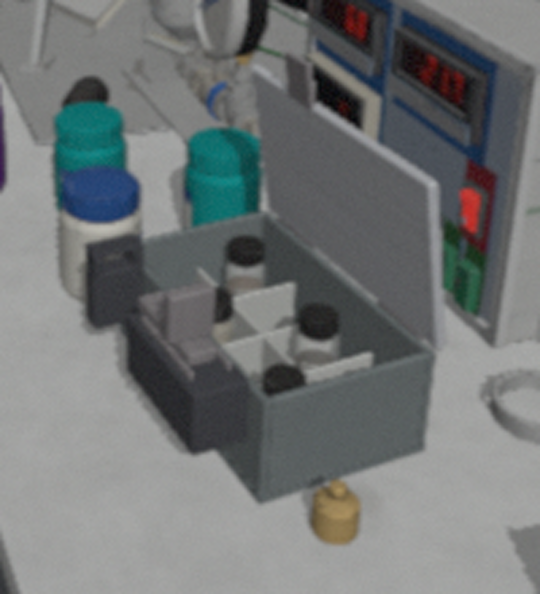

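View pics/top0c.png

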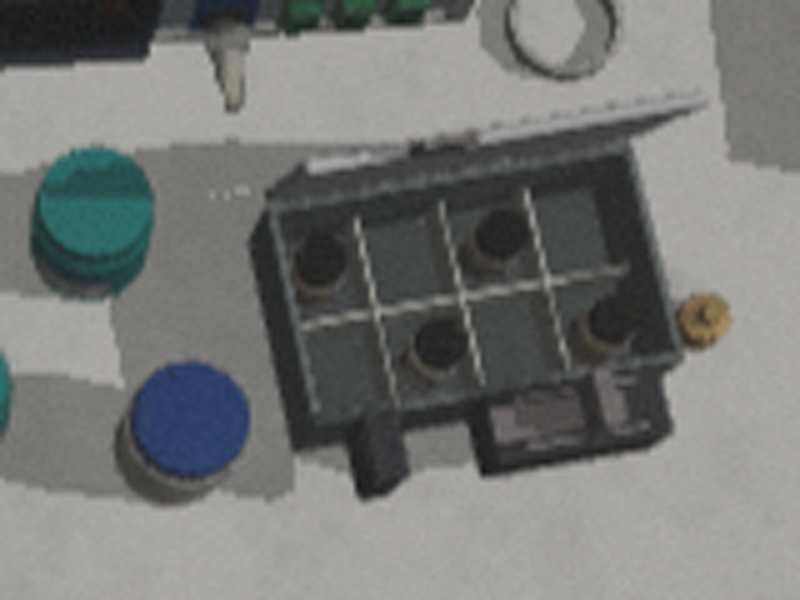

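```bash
cat > fit.py <<'E'
import numpy as np
from scipy.optimize import least_squares
C={'side':(448.545,315.10,236.627,np.array([[0.96048652,0.12540029,-0.24847619,0.3041653],[-0.27788125,0.38157748,-0.88157849,-0.66861215],[-0.01573728,0.91579113,0.40134642,0.46930767]])),
'top':(498.799,317.40,239.078,np.array([[-0.06704116,0.97607209,-0.20685444,0.30402499],[-0.99774743,-0.06509451,0.0162105,0.17298581],[0.00235753,0.20747526,0.97823743,1.21209597]]))}
def proj(c,P):
    f,cx,cy,M=C[c]; p=M[:,:3].T@(np.asarray(P)-M[:,3]); return np.array([cx+f*p[0]/-p[2],cy-f*p[1]/-p[2]])
def b2w(v,P):
    c,s=np.cos(v[2]),np.sin(v[2]); return np.array([v[0]+c*P[0]-s*P[1],v[1]+s*P[0]+c*P[1],P[2]])
def lidp(a,r,y,t):
    return np.array([.055-r*np.cos(a)+t*np.sin(a), y, .068+r*np.sin(a)+t*np.cos(a)])
T=lambda x,y:np.array([330+x/5,160+y/5]); S=lambda x,y:np.array([290+x/2.7,200+y/2.7])
obs=[('top',T(630,148),lambda v:(.055,-.09,.068)),('top',T(682,358),lambda v:(-.055,-.09,.068)),
('top',T(312,418),lambda v:(-.055,.09,.068)),
('top',T(295,450),lambda v:(-.055,.09,0)),
('side',S(260,502),lambda v:(-.055,-.09,0)),('side',S(425,450),lambda v:(.055,-.09,0)),
('side',S(265,395),lambda v:(-.055,-.09,.068)),('side',S(432,352),lambda v:(.055,-.09,.068)),
('side',S(163,296),lambda v:(-.086,-.05+v[4],.111)),('side',S(212,284),lambda v:(-.058,-.05+v[4],.111)),
('top',T(708,97),lambda v:lidp(v[3],.11,-.09,.0035)),('top',T(308,165),lambda v:lidp(v[3],.11,.09,.0035)),
('side',S(436,186),lambda v:lidp(v[3],.11,-.09,.0035)),('side',S(250,72),lambda v:lidp(v[3],.11,.09,.0035)),
]
f=lambda v:np.concatenate([proj(c,b2w(v,g(v)))-p for c,p,g in obs])
if __name__=='__main__':
    r=least_squares(f,[.45,-.05,.1,1.4,.005],loss='soft_l1')
    print(r.x,np.degrees(r.x[2:4])); print(f(r.x).reshape(-1,2).round(1))
    v=r.x
    for n,P in dict(hinge=(.055,0,.068),keeper=(-.072,.062,.087),tab=(-.072,-.045+v[4],.111),edge=lidp(v[3],.11,0,.007)).items(): print(n,b2w(v,P).round(3))
E
python3 fit.py
```

```text
[ 0.5851298  -0.10357717  0.11143411  1.38573423  0.0133485 ] [ 6.38470412 79.39672284]
[[ 0.3 -2. ]
 [ 0.8 -0. ]
 [ 0.   1.3]
 [-0.7  0.3]
 [-0.7  0.7]
 [-0.4  0. ]
 [-0.3  2.7]
 [ 1.6 -0. ]
 [ 1.3 -0.6]
 [ 0.2 -0.4]
 [ 0.2  0. ]
 [-0.6  0.5]
 [-1.4 -0.9]
 [ 1.  -2.9]]
hinge [ 0.64  -0.097  0.068]
keeper [ 0.507 -0.05   0.087]
tab [ 0.517 -0.143  0.111]
edge [ 0.627 -0.099  0.177]
```

```bash
python3 - <<'E'
from fit import *
def ray(c,u,z):
    f,cx,cy,M=C[c]; d=M[:,:3]@np.array([(u[0]-cx)/f,-(u[1]-cy)/f,-1]); o=M[:,3]; return (o+d*(z-o[2])/d[2]).round(3)
print('instr base R',ray('side',(478,326),0),'base L?',ray('top',(316,172),0),ray('top',(436,158),0))
print('nozzle',ray('top',(376,180),0.05),'pole base front',ray('side',(583,346),0),ray('top',(445,112),0))
for z in(.1,.15,.2,.25): print(z,'side low instr top-left/right front',ray('side',(405,180),z),ray('side',(472,240),z), 'top',ray('top',(437,133),z))
E
python3 - <<'E'
import cv2
a=cv2.imread('pics/top0.png')[60:260,290:510]; cv2.imwrite('pics/top0d.png',cv2.resize(a,None,fx=3,fy=3,interpolation=2))
E
```

```text
instr base R [ 0.76  -0.108  0.   ] base L? [0.736 0.145 0.   ] [ 0.753 -0.166  0.   ]
nozzle [0.687 0.001 0.05 ] pole base front [ 0.89  -0.208  0.   ] [ 0.879 -0.205  0.   ]
0.1 side low instr top-left/right front [0.888 0.449 0.1  ] [0.825 0.029 0.1  ] top [ 0.779 -0.148  0.1  ]
0.15 side low instr top-left/right front [0.809 0.297 0.15 ] [ 0.754 -0.065  0.15 ] top [ 0.757 -0.133  0.15 ]
0.2 side low instr top-left/right front [0.73  0.146 0.2  ] [ 0.684 -0.16   0.2  ] top [ 0.736 -0.119  0.2  ]
0.25 side low instr top-left/right front [ 0.651 -0.005  0.25 ] [ 0.613 -0.254  0.25 ] top [ 0.715 -0.105  0.25 ]
```

View pics/top0d.png

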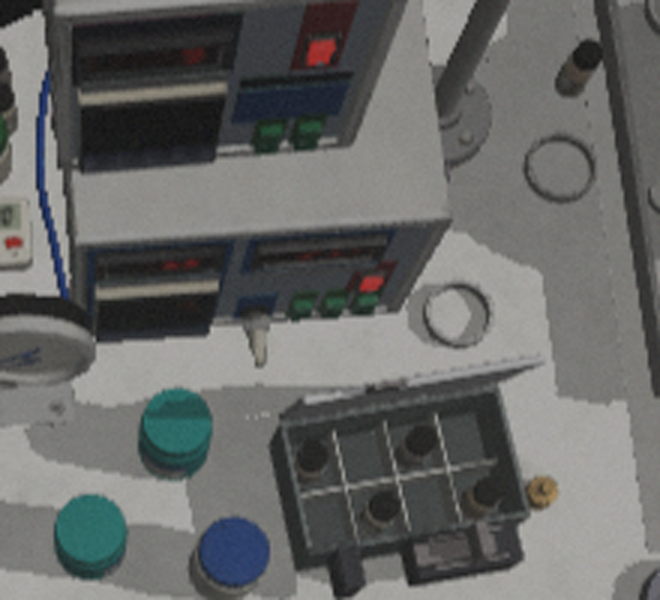

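```bash
cat >> fit.py <<'E'
V=np.array([0.5851,-0.1036,0.1114,1.3857,0.0133])
def tcp(corner,w=.011,tips=.011): # corner in box coords -> tcp world
    return b2w(V,np.array(corner)+[w,0,tips])
E
cat > d.py <<'E'
from fit import *
from rig import env
def show(pts):
    o=env.observe(); R=np.array(o['tool_rot']); p=np.array(o['position']); print('t',o['time_s'],p.round(4),'F',o['ft_force'].round(1),'grip',round(o['grip_width'],4))
    t=np.arctan2(R[1,0],R[0,0]); print('tool x heading',np.degrees(t).round(2),'z',R[:,2].round(4))
    for q in pts: print(np.round(q,4),'->',(R.T@(np.asarray(q)-p)*1000).round(1))
E
python3 - <<'E'
from d import *
c=lidp(V[3],.095,-.055,.007)
print(c)
g=tcp(c+[.014,0,0])
print(env.observe()['q'])
show([(.46,-.15,.29),(g[0],g[1],.29),g])
E
```

```text
[ 0.04439651 -0.055       0.16266555]
[ 6.00284232e+01  2.18061120e+01  7.43356014e+01 -1.50674719e-03
  8.38560814e+01 -1.23356575e+01]
t 1.1 [0.1666 0.5241 0.2183] F [ 0.3 -0.1 -0. ] grip 0.0855
tool x heading 162.36 z [ 0.  0. -1.]
[ 0.46 -0.15  0.29] -> [-483.8 -553.6  -71.7]
[ 0.6602 -0.1505  0.29  ] -> [-674.8 -493.4  -71.7]
[ 0.6602 -0.1505  0.1737] -> [-674.8 -493.4   44.7]
```

>>> {"op": "servo_tool", "data": {
  "commands": [
    {"linear": [0, 0, -30], "angular": [0, 0, 0], "gripper": -1},
    {"linear": [-15, -17, -60], "angular": [0, 0, -1], "gripper": -1},
    {"linear": [-40, -46, -72], "angular": [0, 0, -3], "gripper": -1},
    {"linear": [-66, -75, -72], "angular": [0, 0, -5], "gripper": -1},
    {"linear": [-95, -108, -72], "angular": [0, 0, -7], "gripper": -1},
    {"linear": [-124, -141, -72], "angular": [0, 0, -9], "gripper": -1},
    {"linear": [-153, -174, -72], "angular": [0, 0, -11], "gripper": -1},
    {"linear": [-182, -207, -72], "angular": [0, 0, -13], "gripper": -1},
    {"linear": [-211, -240, -72], "angular": [0, 0, -15], "gripper": -1},
    {"linear": [-240, -273, -72], "angular": [0, 0, -17], "gripper": -1},
    {"linear": [-269, -306, -72], "angular": [0, 0, -19], "gripper": -1},
    {"linear": [-298, -340, -72], "angular": [0, 0, -21], "gripper": -1},
    {"linear": [-327, -374, -72], "angular": [0, 0, -23], "gripper": -1},
    {"linear": [-356, -407, -72], "angular": [0, 0, -24], "gripper": -1},
    {"linear": [-385, -440, -72], "angular": [0, 0, -24], "gripper": -1},
    {"linear": [-414, -473, -72], "angular": [0, 0, -24], "gripper": -1},
    {"linear": [-440, -503, -72], "angular": [0, 0, -24], "gripper": -1},
    {"linear": [-463, -530, -72], "angular": [0, 0, -24], "gripper": -1},
    {"linear": [-478, -547, -72], "angular": [0, 0, -24], "gripper": -1},
    {"linear": [-484, -554, -72], "angular": [0, 0, -24], "gripper": -1}
  ]
}}

```text
time_s: 3.1
position: [0.4605, -0.1522, 0.2899]
tool_rot: [[-0.994, -0.109, -0.001], [-0.109, 0.994, 0.0], [0.001, 0.0, -1.0]]
ft_force: [-0.7, 0.3, 0.3]
grip_width: 0.0001
```

```bash
python3 - <<'E'
from d import *
c=lidp(V[3],.095,-.055,.007)
g=tcp(c+[.014,0,0])
show([(g[0],g[1],.29),g])
E
```

```text
t 3.1 [ 0.4605 -0.1522  0.2899] F [-0.7  0.3  0.3] grip 0.0001
tool x heading -173.74 z [-6.e-04  2.e-04 -1.e+00]
[ 0.6602 -0.1505  0.29  ] -> [-198.7  -20.1   -0.2]
[ 0.6602 -0.1505  0.1737] -> [-198.8  -20.2  116.1]
```

>>> {"op": "servo_tool", "data": {
  "commands": [
    {"linear": [-20, -2, 0], "angular": [0, 0, 0], "gripper": -1},
    {"linear": [-55, -6, 0], "angular": [0, 0, 0], "gripper": -1},
    {"linear": [-95, -10, 0], "angular": [0, 0, 0], "gripper": -1},
    {"linear": [-135, -15, 0], "angular": [0, 0, 0], "gripper": -1},
    {"linear": [-170, -18, 0], "angular": [0, 0, 0], "gripper": -1},
    {"linear": [-195, -20, 0], "angular": [0, 0, 0], "gripper": -1},
    {"linear": [-205, -20, 0], "angular": [0, 0, 0], "gripper": -1},
    {"linear": [-205, -20, 20], "angular": [0, 0, 0], "gripper": -1},
    {"linear": [-205, -20, 50], "angular": [0, 0, 0], "gripper": -1},
    {"linear": [-205, -20, 65], "angular": [0, 0, 0], "gripper": -1},
    {"linear": [-205, -20, 70], "angular": [0, 0, 0], "gripper": -1}
  ]
}}

```text
time_s: 4.2
position: [0.6653, -0.1465, 0.2186]
tool_rot: [[-0.994, -0.112, -0.003], [-0.112, 0.994, 0.001], [0.003, 0.002, -1.0]]
ft_force: [-0.4, -0.2, 0.5]
grip_width: -0.0003
```

```bash
python3 - <<'E'
from d import *
import cv2
show([])
a=env.get_image('side')['frame'][120:420,290:560]; b=env.get_image('top')['frame'][100:300,330:530]
cv2.imwrite('pics/s1.png',cv2.resize(a,None,fx=2,fy=2,interpolation=2)); cv2.imwrite('pics/t1.png',cv2.resize(b,None,fx=3,fy=3,interpolation=2))
E
```

```text
t 4.2 [ 0.6653 -0.1465  0.2186] F [-0.4 -0.2  0.5] grip -0.0003
tool x heading -173.59 z [-0.0032  0.0014 -1.    ]
```

View pics/s1.png

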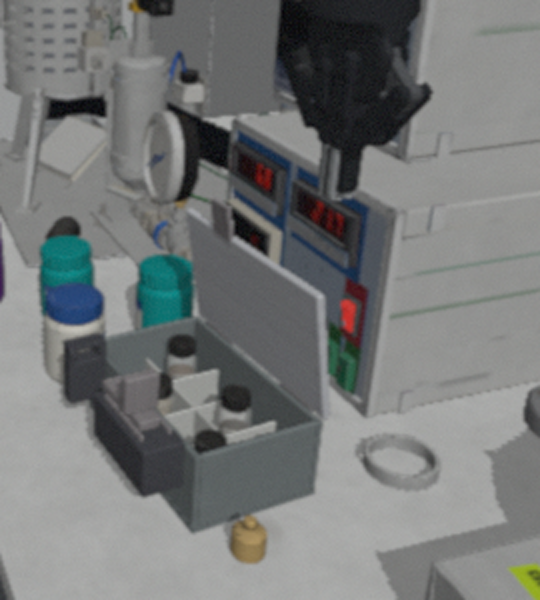

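View pics/t1.png

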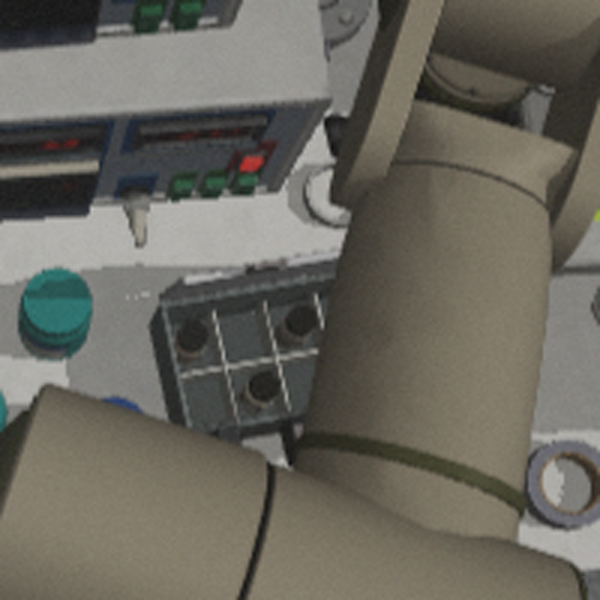

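```bash
python3 - <<'E'
from d import *
q=proj('side',(0.6653,-0.1465,.2076)); print((q-[290,120])*2)
q=proj('side',b2w(V,lidp(V[3],.11,-.09,.007))); print((q-[290,120])*2)
c=lidp(V[3],.095,-.055,.007)
show([tcp(c+[.014,0,0]),tcp(c)]+[tcp(lidp(a,.095,-.055,.007)) for a in np.radians([70,60,50,40,30,20,10,5,0])])
E
```

```text
[332.1768431  226.62143718]
[324.25803605 294.31977085]
t 4.3 [ 0.6659 -0.147   0.2204] F [0.  0.2 0.5] grip 0.0
tool x heading -173.61 z [-6.e-04  3.e-04 -1.e+00]
[ 0.6602 -0.1505  0.1737] -> [ 6.  -2.9 46.7]
[ 0.6463 -0.1521  0.1737] -> [20.  -2.9 46.7]
[ 0.6311 -0.1538  0.1707] -> [35.3 -2.9 49.7]
[ 0.6156 -0.1555  0.1648] -> [50.8 -2.9 55.6]
[ 0.6014 -0.1571  0.1563] -> [65.1 -2.9 64.1]
[ 0.589  -0.1585  0.1454] -> [77.7 -2.9 75. ]
[ 0.5785 -0.1597  0.1326] -> [88.2 -2.9 87.8]
[ 0.5705 -0.1606  0.1181] -> [ 96.3  -2.9 102.3]
[ 0.565  -0.1612  0.1024] -> [101.7  -2.9 118. ]
[ 0.5634 -0.1614  0.0943] -> [103.4  -2.9 126.2]
[ 0.5624 -0.1615  0.086 ] -> [104.4  -2.9 134.4]
```

```bash
python3 - <<'E'
from d import *
import cv2
f=env.get_image('side')['frame'].copy()
for dz in (0,-.011):
    o=env.observe()['position']; q=proj('side',o+[0,0,dz]); print(q); 
a=cv2.resize(f[130:290,400:530],None,fx=5,fy=5,interpolation=cv2.INTER_CUBIC)
a=cv2.convertScaleAbs(a,alpha=1.6,beta=25)
for dz in (.05,0,-.011):
    q=(proj('side',o+[0,0,dz])-[400,130])*5; cv2.circle(a,(int(q[0]),int(q[1])),4,(0,0,255),-1)
cv2.imwrite('pics/s2.png',a[:600])
E
```

```text
[457.94366796 224.73762454]
[457.09749836 231.73216173]
```

View pics/s2.png

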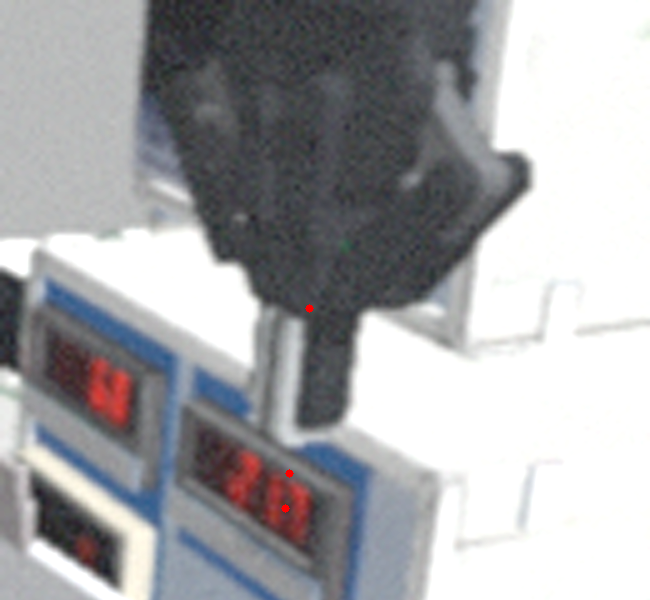

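```bash
python3 - <<'E'
from fit import *
import cv2
for n,b in(('side',(70,60)),):
    f=cv2.imread(f'pics/{n}0.png'); a=cv2.resize(f[b[1]:b[1]+110,b[0]:b[0]+120],None,fx=5,fy=5,interpolation=2); a=cv2.convertScaleAbs(a,alpha=1.6,beta=25)
    for P in ((.1665,.5239,.2677),(.1665,.5239,.2177),(.1665,.5239,.2067)):
        q=(proj(n,P)-b)*5; print(q); cv2.circle(a,(int(q[0]),int(q[1])),4,(0,0,255),-1)
    cv2.imwrite('pics/s3.png',a)
E
```

```text
[285.04810818 366.07912308]
[303.50589708 467.20827988]
[307.47804368 488.97144111]
```

View pics/s3.png

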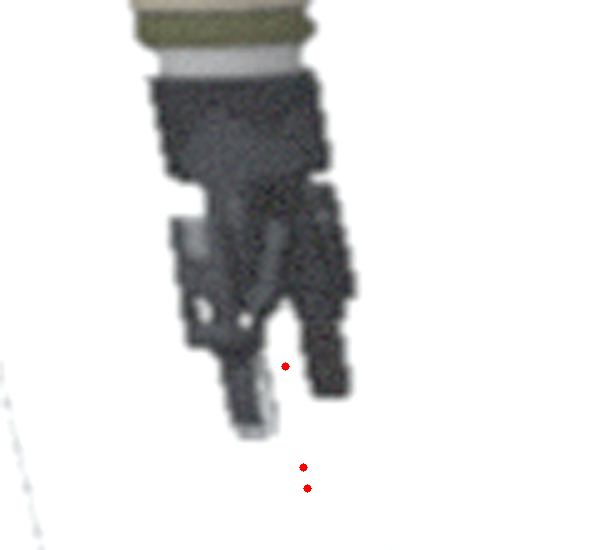

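```bash
python3 - <<'E'
from fit import *
import cv2
n='top';b=(60,400)
f=cv2.imread(f'pics/{n}0.png'); a=cv2.resize(f[b[1]:,b[0]:b[0]+130],None,fx=6,fy=6,interpolation=2); a=cv2.convertScaleAbs(a,alpha=1.8,beta=30)
R=np.array([[-.953,.303],[.303,.953]])
for z in (.2177,.2197,.243):
  for s in (-1,0,1):
    xy=np.array([.1665,.5239])+R@[0,.0427*s]
    q=(proj(n,(*xy,z))-b)*6; print(z,s,q.round()); cv2.circle(a,(int(q[0]),int(q[1])),3,(0,0,255) if z<.22 else (255,0,0),-1)
cv2.imwrite('pics/t3.png',a)
E
```

```text
0.2177 -1 [580. 228.]
0.2177 0 [450. 193.]
0.2177 1 [320. 159.]
0.2197 -1 [578. 229.]
0.2197 0 [448. 194.]
0.2197 1 [318. 160.]
0.243 -1 [554. 243.]
0.243 0 [421. 207.]
0.243 1 [287. 172.]
```

View pics/t3.png

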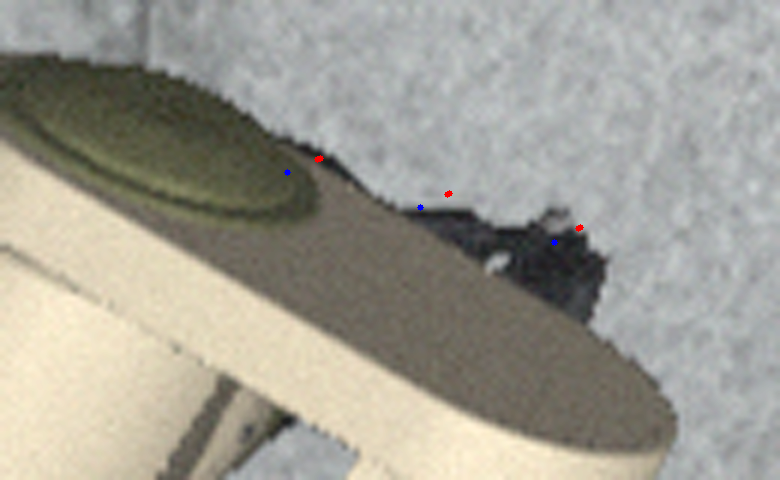

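>>> {"op": "servo_tool", "data": {
  "commands": [
    {"linear": [0, -3, 20], "angular": [0, 0, 0], "gripper": -1},
    {"linear": [0, -3, 45], "angular": [0, 0, 0], "gripper": -1},
    {"linear": [0, -3, 62], "angular": [0, 0, 0], "gripper": -1},
    {"linear": [0, -3, 66], "angular": [0, 0, 0], "gripper": -1},
    {"linear": [4, -3, 66], "angular": [0, 0, 0], "gripper": -1},
    {"linear": [9, -3, 66], "angular": [0, 0, 0], "gripper": -1},
    {"linear": [14, -3, 66], "angular": [0, 0, 0], "gripper": -1},
    {"linear": [19, -3, 66], "angular": [0, 0, 0], "gripper": -1},
    {"linear": [24, -3, 66], "angular": [0, 0, 0], "gripper": -1},
    {"linear": [29, -3, 66], "angular": [0, 0, 0], "gripper": -1}
  ]
}}

```text
time_s: 5.35
position: [0.6373, -0.1539, 0.1546]
tool_rot: [[-0.994, -0.111, 0.001], [-0.111, 0.994, -0.0], [-0.001, -0.0, -1.0]]
ft_force: [2.1, 0.2, -1.2]
grip_width: -0.0006
```

```bash
python3 - <<'E'
from d import *
import cv2
show([])
a=env.get_image('side')['frame'][170:370,320:520]
cv2.imwrite('pics/s4.png',cv2.resize(a,None,fx=3,fy=3,interpolation=2))
E
```

```text
t 5.35 [ 0.6373 -0.1539  0.1546] F [ 2.1  0.2 -1.2] grip -0.0006
tool x heading -173.64 z [ 1.e-03 -2.e-04 -1.e+00]
```

View pics/s4.png

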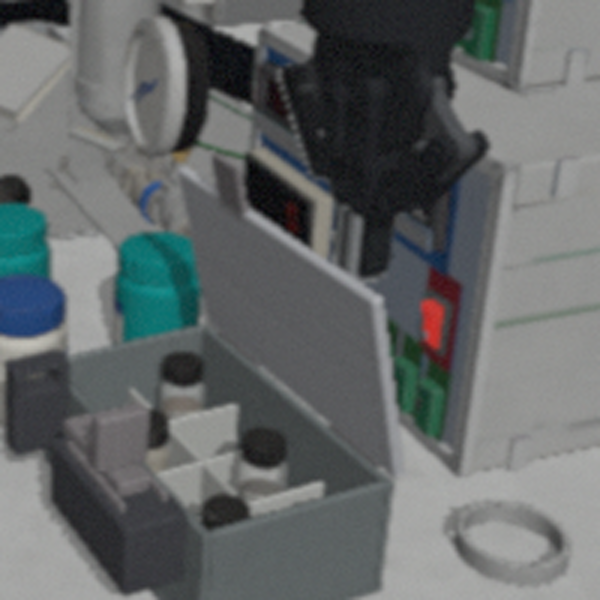

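```bash
python3 - <<'E'
from d import *
import cv2
f0=cv2.imread('pics/side0.png')
f=env.get_image('side')['frame']; cv2.imwrite('pics/side5.png',f)
A=[cv2.resize(x[190:310,370:470],None,fx=4,fy=4,interpolation=2) for x in(f0,f)]
A=[cv2.convertScaleAbs(x,alpha=1.5,beta=20) for x in A]
q=(proj('side',env.observe()['position']-[0,0,.011])-[370,190])*4; cv2.circle(A[1],(int(q[0]),int(q[1])),3,(0,0,255),-1)
cv2.imwrite('pics/s5.png',cv2.hconcat(A)); show([])
for a in (79.4,75,70,65): print(a,[((proj('side',b2w(V,lidp(np.radians(a),.11,y,.007)))-[370,190])*4).round() for y in(-.09,-.055)])
E
```

```text
t 5.45 [ 0.637  -0.1539  0.1545] F [-0.4  0.4 -0.6] grip -0.0004
tool x heading -173.65 z [-1.e-04 -0.e+00 -1.e+00]
79.4 [array([329., 309.]), array([267., 268.])]
75 [array([308., 317.]), array([247., 275.])]
70 [array([285., 328.]), array([225., 286.])]
65 [array([263., 341.]), array([203., 298.])]
```

View pics/s5.png

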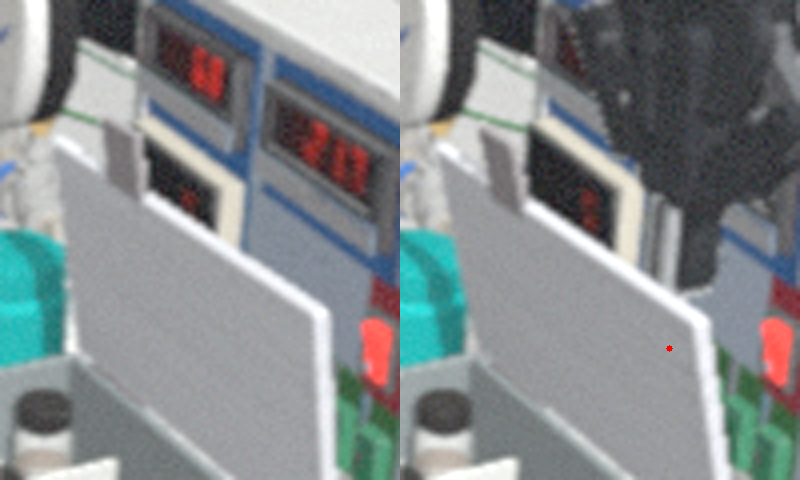

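```bash
python3 - <<'E'
from d import *
A=[75,70,65,60,55,50,45,40,35,30,25,20,15,10,5,2,0]
show([tcp(lidp(np.radians(a),.082+.018*min(1,(max(0,a-45))/30),-.055,.007),tips=-.013) for a in A])
E
```

```text
t 5.45 [ 0.637  -0.1539  0.1545] F [-0.4  0.4 -0.6] grip -0.0004
tool x heading -173.65 z [-1.e-04 -0.e+00 -1.e+00]
[ 0.6378 -0.153   0.1534] -> [-0.9  0.8  1.1]
[ 0.6304 -0.1539  0.1485] -> [6.5 0.8 6. ]
[ 0.6236 -0.1546  0.1432] -> [13.3  0.8 11.4]
[ 0.6176 -0.1553  0.1373] -> [19.4  0.7 17.2]
[ 0.6123 -0.1559  0.1311] -> [24.7  0.7 23.4]
[ 0.6078 -0.1564  0.1246] -> [29.2  0.7 29.9]
[ 0.6041 -0.1568  0.1179] -> [33.   0.7 36.6]
[ 0.5989 -0.1574  0.1131] -> [38.3  0.7 41.5]
[ 0.594  -0.1579  0.1078] -> [43.1  0.7 46.8]
[ 0.5897 -0.1584  0.1021] -> [47.5  0.7 52.5]
[ 0.5859 -0.1589  0.096 ] -> [51.3  0.7 58.5]
[ 0.5826 -0.1592  0.0896] -> [54.6  0.7 64.9]
[ 0.5799 -0.1595  0.083 ] -> [57.3  0.7 71.6]
[ 0.5778 -0.1598  0.0761] -> [59.5  0.7 78.4]
[ 0.5762 -0.1599  0.0691] -> [61.   0.7 85.4]
[ 0.5756 -0.16    0.0649] -> [61.6  0.7 89.7]
[ 0.5753 -0.16    0.062 ] -> [61.9  0.7 92.5]
```

>>> {"op": "servo_tool", "data": {
  "commands": [
    {"linear": [3, 0, 3], "angular": [0, 0, 0], "gripper": -1},
    {"linear": [6, 0, 6], "angular": [0, 0, 0], "gripper": -1},
    {"linear": [10, 0, 8.5], "angular": [0, 0, 0], "gripper": -1},
    {"linear": [13, 0, 11], "angular": [0, 0, 0], "gripper": -1},
    {"linear": [16.5, 0, 14], "angular": [0, 0, 0], "gripper": -1},
    {"linear": [19.5, 0, 17], "angular": [0, 0, 0], "gripper": -1},
    {"linear": [22, 0, 20], "angular": [0, 0, 0], "gripper": -1},
    {"linear": [24.5, 0, 23.5], "angular": [0, 0, 0], "gripper": -1},
    {"linear": [27, 0, 26.5], "angular": [0, 0, 0], "gripper": -1},
    {"linear": [29, 0, 30], "angular": [0, 0, 0], "gripper": -1},
    {"linear": [31, 0, 33.5], "angular": [0, 0, 0], "gripper": -1},
    {"linear": [33, 0, 36.5], "angular": [0, 0, 0], "gripper": -1},
    {"linear": [35.5, 0, 39], "angular": [0, 0, 0], "gripper": -1},
    {"linear": [38, 0, 41.5], "angular": [0, 0, 0], "gripper": -1}
  ]
}}

```text
time_s: 6.85
position: [0.5995, -0.1581, 0.1126]
tool_rot: [[-0.994, -0.111, -0.0], [-0.111, 0.994, -0.0], [0.0, 0.0, -1.0]]
ft_force: [1.0, 0.2, 1.5]
grip_width: -0.0001
```

```bash
python3 - <<'E'
from d import *
import cv2
show([])
a=env.get_image('side')['frame'][170:370,320:520]
cv2.imwrite('pics/s6.png',cv2.resize(a,None,fx=3,fy=3,interpolation=2))
for q in (60,50,45,40,35): print(q,((proj('side',b2w(V,lidp(np.radians(q),.11,-.09,.007)))-[320,170])*3).round())
E
```

```text
t 6.85 [ 0.5995 -0.1581  0.1126] F [1.  0.2 1.5] grip -0.0001
tool x heading -173.63 z [-1.e-04 -0.e+00 -1.e+00]
60 [330. 327.]
50 [298. 353.]
45 [283. 368.]
40 [269. 384.]
35 [257. 401.]
```

View pics/s6.png

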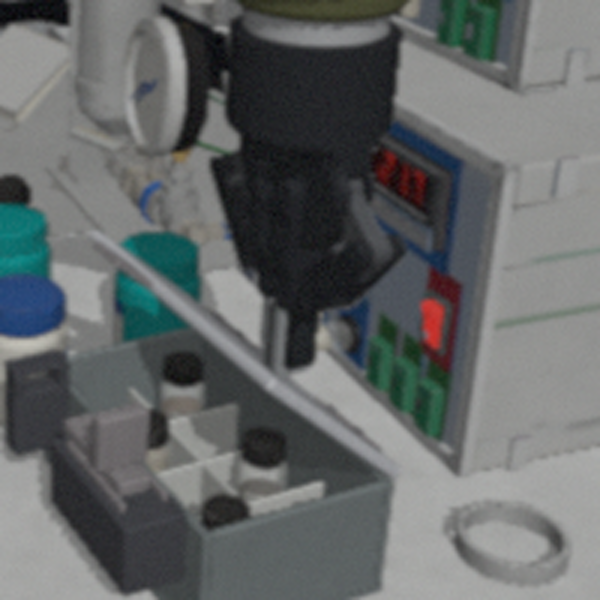

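>>> {"op": "servo_tool", "data": {
  "commands": [
    {"linear": [2.5, 0, 2.5], "angular": [0, 0, 0], "gripper": -1},
    {"linear": [5, 0, 5.5], "angular": [0, 0, 0], "gripper": -1},
    {"linear": [7.5, 0, 8.5], "angular": [0, 0, 0], "gripper": -1},
    {"linear": [9.5, 0, 12], "angular": [0, 0, 0], "gripper": -1},
    {"linear": [11.5, 0, 15], "angular": [0, 0, 0], "gripper": -1},
    {"linear": [13.5, 0, 18], "angular": [0, 0, 0], "gripper": -1},
    {"linear": [15, 0, 21], "angular": [0, 0, 0], "gripper": -1},
    {"linear": [16.5, 0, 24], "angular": [0, 0, 0], "gripper": -1},
    {"linear": [18, 0, 27], "angular": [0, 0, 0], "gripper": -1},
    {"linear": [19, 0, 30], "angular": [0, 0, 0], "gripper": -1},
    {"linear": [20, 0, 33], "angular": [0, 0, 0], "gripper": -1},
    {"linear": [21, 0, 36], "angular": [0, 0, 0], "gripper": -1},
    {"linear": [22, 0, 38.5], "angular": [0, 0, 0], "gripper": -1},
    {"linear": [22, 0, 40.5], "angular": [0, 0, 0], "gripper": -1},
    {"linear": [22.5, 0, 42.5], "angular": [0, 0, 0], "gripper": -1},
    {"linear": [23, 0, 44], "angular": [0, 0, 0], "gripper": -1},
    {"linear": [23, 0, 45.5], "angular": [0, 0, 0], "gripper": -1},
    {"linear": [23, 0, 46.5], "angular": [0, 0, 0], "gripper": -1}
  ]
}}

```text
time_s: 8.7
position: [0.5767, -0.1606, 0.0662]
tool_rot: [[-0.994, -0.111, -0.0], [-0.111, 0.994, 0.0], [0.0, 0.0, -1.0]]
ft_force: [-0.6, 0.4, 1.2]
grip_width: 0.0002
```

```bash
python3 - <<'E'
from d import *
import cv2
show([])
a=env.get_image('side')['frame'][170:370,320:520]
cv2.imwrite('pics/s7.png',cv2.resize(a,None,fx=3,fy=3,interpolation=2))
E
```

```text
t 8.7 [ 0.5767 -0.1606  0.0662] F [-0.6  0.4  1.2] grip 0.0002
tool x heading -173.63 z [-5.e-04  0.e+00 -1.e+00]
```

View pics/s7.png

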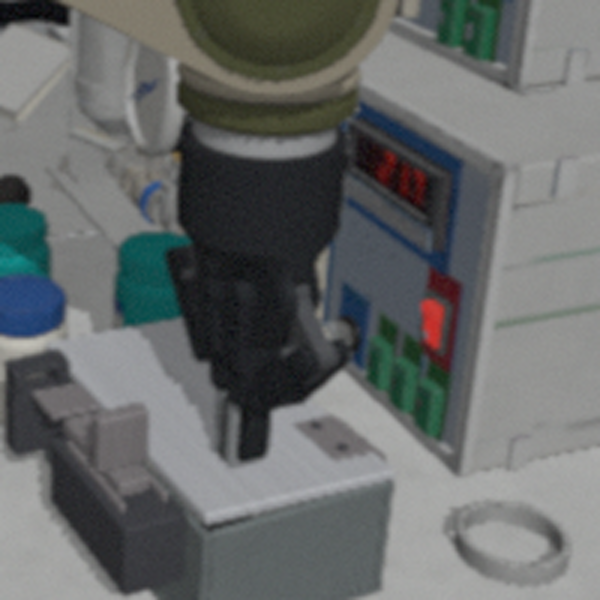

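>>> {"op": "servo_tool", "data": {
  "commands": [
    {"linear": [0, 0, 0.8], "angular": [0, 0, 0], "gripper": -1},
    {"linear": [0, 0, 1.6], "angular": [0, 0, 0], "gripper": -1},
    {"linear": [0, 0, 2.4], "angular": [0, 0, 0], "gripper": -1},
    {"linear": [0, 0, 3], "angular": [0, 0, 0], "gripper": -1},
    {"linear": [0, 0, 3.5], "angular": [0, 0, 0], "gripper": -1},
    {"linear": [0, 0, 4], "angular": [0, 0, 0], "gripper": -1}
  ]
}}

```text
time_s: 9.35
position: [0.5769, -0.1606, 0.0623]
tool_rot: [[-0.994, -0.111, -0.0], [-0.111, 0.994, 0.0], [0.0, 0.0, -1.0]]
ft_force: [-0.4, -0.8, 1.5]
grip_width: 0.0003
```

>>> {"op": "servo_tool", "data": {
  "commands": [
    {"linear": [0, 0, 0.5], "angular": [0, 0, 0], "gripper": -1},
    {"linear": [0, 0, 1], "angular": [0, 0, 0], "gripper": -1},
    {"linear": [0, 0, 1.5], "angular": [0, 0, 0], "gripper": -1},
    {"linear": [0, 0, 1.5], "angular": [0, 0, 0], "gripper": -1}
  ]
}}

```text
time_s: 9.75
position: [0.5769, -0.1606, 0.062]
tool_rot: [[-0.994, -0.111, 0.001], [-0.111, 0.994, -0.0], [-0.001, -0.001, -1.0]]
ft_force: [-3.7, 1.6, 10.5]
grip_width: -0.0002
```

>>> {"op": "servo_tool", "data": {
  "commands": [
    {"linear": [0, 0, -5], "angular": [0, 0, 0], "gripper": -1},
    {"linear": [0, 0, -20], "angular": [0, 0, 0], "gripper": -1},
    {"linear": [0, -10, -50], "angular": [0, 0, 0], "gripper": -1},
    {"linear": [0, -30, -75], "angular": [0, 0, 0], "gripper": -1},
    {"linear": [0, -60, -80], "angular": [0, 0, 0], "gripper": -1},
    {"linear": [0, -80, -80], "angular": [0, 0, 0], "gripper": -1},
    {"linear": [0, -80, -80], "angular": [0, 0, 0], "gripper": -1}
  ]
}}

```text
time_s: 10.45
position: [0.5859, -0.2424, 0.1407]
tool_rot: [[-0.994, -0.108, 0.001], [-0.108, 0.994, -0.001], [-0.001, -0.001, -1.0]]
ft_force: [-0.1, 0.6, -0.5]
grip_width: -0.0003
```

```bash
python3 - <<'E'
from d import *
import cv2
p=env.get_image('side')
for x in env.trace(p,'bolt_tab')+env.trace(p,'lid'): print(x['confidence'],x['extent'])
f=p['frame'].copy()
a=cv2.resize(f[230:400,310:470],None,fx=4,fy=4,interpolation=2)[:600]
for P in ((-.086,-.05+V[4],.111),(-.058,-.05+V[4],.111),(-.055,-.09,.075),(-.055,.09,.075),(.055,-.09,.075),(-.055,-.09,0)):
    q=(proj('side',b2w(V,P))-[310,230])*4; cv2.circle(a,(int(q[0]),int(q[1])),3,(0,0,255),-1)
cv2.imwrite('pics/s8.png',a)
show([b2w(V,(-.072,-.070,.073)),b2w(V,(-.072,0,.073))])
E
```

```text
0.86 [344.9, 306.0, 370.9, 336.1]
0.8 [328.6, 275.7, 450.8, 346.7]
t 10.6 [ 0.5856 -0.2393  0.1405] F [-0.9  0.9  0.3] grip 0.0001
tool x heading -173.62 z [-5.e-04  7.e-04 -1.e+00]
[ 0.5213 -0.1812  0.073 ] -> [57.4 64.9 67.6]
[ 0.5135 -0.1116  0.073 ] -> [ 57.4 134.9  67.6]
```

View pics/s8.png

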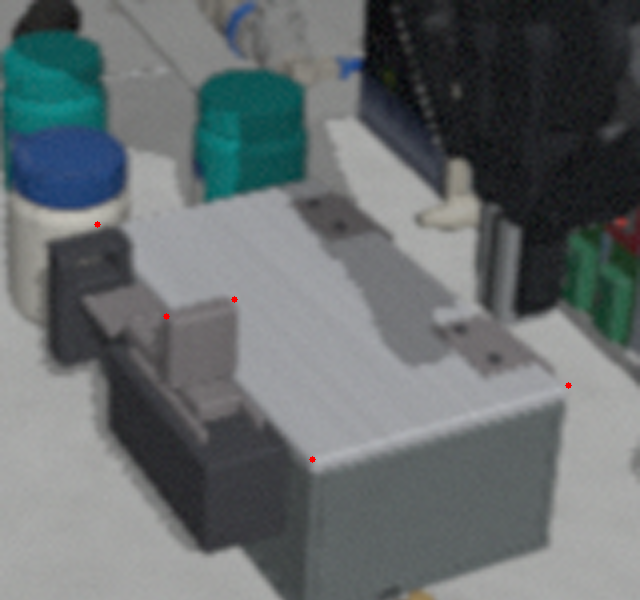

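```bash
cat > ov.py <<'E'
from fit import *
import cv2,sys
def ov(f,cam,v,b,k,name,shut):
    a=cv2.resize(f[b[1]:b[3],b[0]:b[2]],None,fx=k,fy=k,interpolation=cv2.INTER_CUBIC)
    def ln(P,Q,c):
        p,q=[((proj(cam,b2w(v,x))-b[:2]+.5)*k).astype(int) for x in(P,Q)]; cv2.line(a,tuple(map(int,p)),tuple(map(int,q)),c,1)
    for z in (0,.068):
        R=[(-.055,-.09,z),(.055,-.09,z),(.055,.09,z),(-.055,.09,z)]
        for i in range(4): ln(R[i],R[(i+1)%4],(0,0,255))
    L=0 if shut else v[3]
    R=[lidp(L,r,y,.007) for r,y in((0,-.09),(.11,-.09),(.11,.09),(0,.09))]
    for i in range(4): ln(R[i],R[(i+1)%4],(0,255,0))
    y=-.05+v[4]; R=[(-.086,y,.081),(-.058,y,.081),(-.058,y,.111),(-.086,y,.111)]
    for i in range(4): ln(R[i],R[(i+1)%4],(255,0,255))
    R=[(-.089,.054,.087),(-.055,.054,.087),(-.055,.07,.087),(-.089,.07,.087)]
    for i in range(4): ln(R[i],R[(i+1)%4],(0,255,255))
    cv2.imwrite(name,a)
E
python3 - <<'E'
from ov import *
from rig import env
f=env.get_image('side')['frame']; cv2.imwrite('pics/side9.png',f)
ov(f,'side',V,(300,240,460,390),4,'pics/s9.png',1)
ov(cv2.imread('pics/top0.png'),'top',V,(375,170,480,265),6,'pics/t9.png',0)
E
```

```text
(no output)
```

View pics/s9.png

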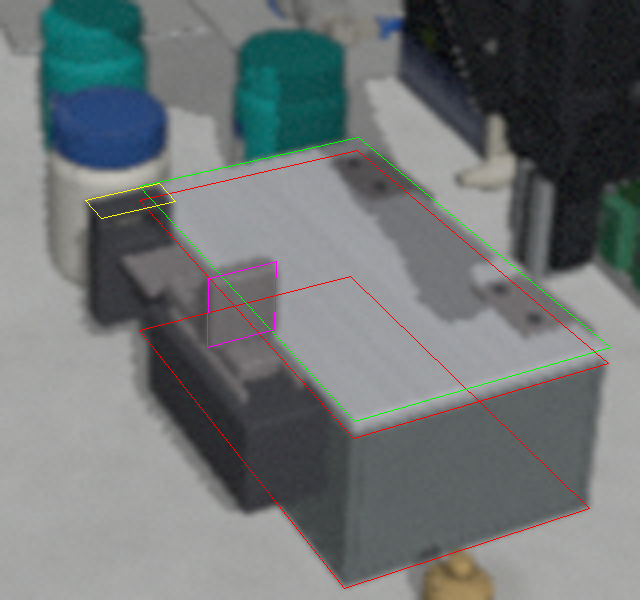

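View pics/t9.png

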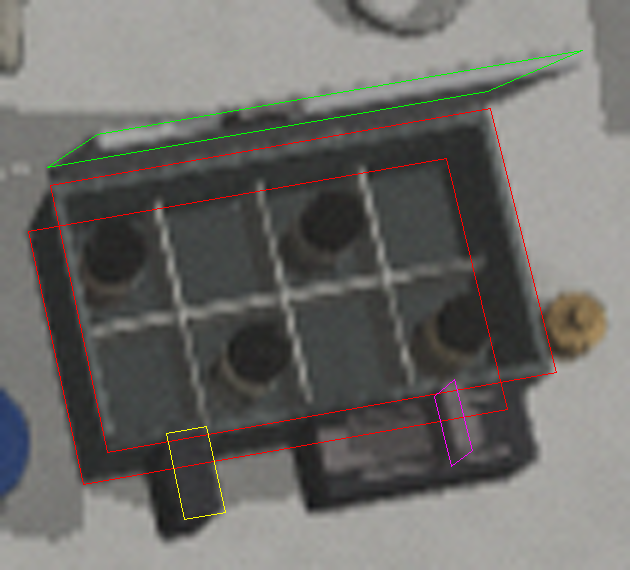

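```bash
python3 - <<'E'
from d import *
show([b2w(V,(-.076,-.075,.077)),b2w(V,(-.076,0,.077))])
E
```

```text
t 10.65 [ 0.5857 -0.2391  0.1406] F [-0.4  0.2 -0.1] grip 0.0
tool x heading -173.59 z [-4.e-04  6.e-04 -1.e+00]
[ 0.5179 -0.1866  0.077 ] -> [61.5 59.7 63.7]
[ 0.5096 -0.112   0.077 ] -> [ 61.5 134.7  63.7]
```

>>> {"op": "servo_tool", "data": {
  "commands": [
    {"linear": [25, 15, 0], "angular": [0, 0, 0], "gripper": -1},
    {"linear": [50, 40, 0], "angular": [0, 0, 0], "gripper": -1},
    {"linear": [61, 55, 0], "angular": [0, 0, 0], "gripper": -1},
    {"linear": [61, 58, 20], "angular": [0, 0, 0], "gripper": -1},
    {"linear": [61, 58, 45], "angular": [0, 0, 0], "gripper": -1},
    {"linear": [61, 58, 60], "angular": [0, 0, 0], "gripper": -1},
    {"linear": [61, 58, 63], "angular": [0, 0, 0], "gripper": -1},
    {"linear": [61, 58, 63], "angular": [0, 0, 0], "gripper": -1}
  ]
}}

```text
time_s: 11.45
position: [0.5188, -0.1886, 0.0779]
tool_rot: [[-0.994, -0.112, -0.0], [-0.112, 0.994, 0.0], [0.0, 0.0, -1.0]]
ft_force: [0.1, -0.3, 0.8]
grip_width: -0.0001
```

```bash
python3 - <<'E'
from d import *
import cv2
show([b2w(V,(-.076,0,.077))])
a=env.get_image('side')['frame'][220:370,300:460]
cv2.imwrite('pics/s10.png',cv2.resize(a,None,fx=4,fy=4,interpolation=2))
E
```

```text
t 11.45 [ 0.5188 -0.1886  0.0779] F [ 0.1 -0.3  0.8] grip -0.0001
tool x heading -173.59 z [-3.e-04  3.e-04 -1.e+00]
[ 0.5096 -0.112   0.077 ] -> [ 0.6 77.1  0.9]
```

View pics/s10.png

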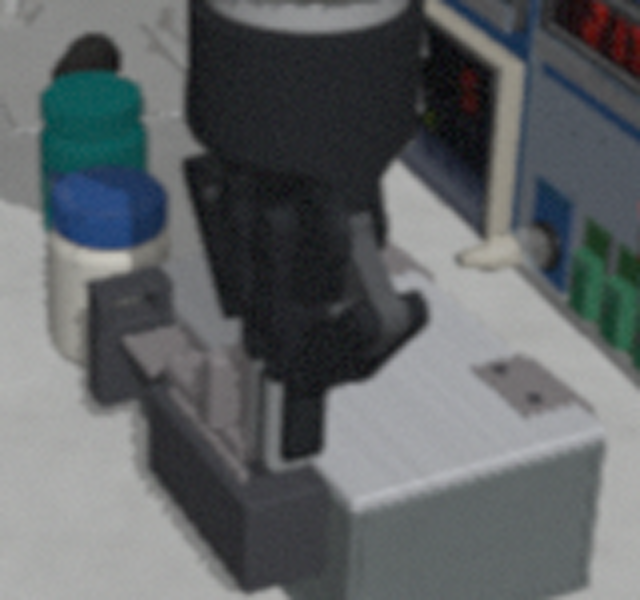

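>>> {"op": "servo_tool", "data": {
  "commands": [
    {"linear": [0, 3, 0], "angular": [0, 0, 0], "gripper": -1},
    {"linear": [0, 6, 0], "angular": [0, 0, 0], "gripper": -1},
    {"linear": [0, 9, 0], "angular": [0, 0, 0], "gripper": -1},
    {"linear": [0, 12, 0], "angular": [0, 0, 0], "gripper": -1},
    {"linear": [0, 15, 0], "angular": [0, 0, 0], "gripper": -1},
    {"linear": [0, 18, 0], "angular": [0, 0, 0], "gripper": -1},
    {"linear": [0, 21, 0], "angular": [0, 0, 0], "gripper": -1},
    {"linear": [0, 24, 0], "angular": [0, 0, 0], "gripper": -1},
    {"linear": [0, 27, 0], "angular": [0, 0, 0], "gripper": -1},
    {"linear": [0, 30, 0], "angular": [0, 0, 0], "gripper": -1},
    {"linear": [0, 33, 0], "angular": [0, 0, 0], "gripper": -1},
    {"linear": [0, 36, 0], "angular": [0, 0, 0], "gripper": -1},
    {"linear": [0, 39, 0], "angular": [0, 0, 0], "gripper": -1},
    {"linear": [0, 42, 0], "angular": [0, 0, 0], "gripper": -1},
    {"linear": [0, 45, 0], "angular": [0, 0, 0], "gripper": -1},
    {"linear": [0, 48, 0], "angular": [0, 0, 0], "gripper": -1},
    {"linear": [0, 51, 0], "angular": [0, 0, 0], "gripper": -1},
    {"linear": [0, 54, 0], "angular": [0, 0, 0], "gripper": -1}
  ]
}}

```text
time_s: 13.3
position: [0.5126, -0.1353, 0.0778]
tool_rot: [[-0.994, -0.111, -0.0], [-0.111, 0.994, 0.0], [0.0, 0.0, -1.0]]
ft_force: [-1.3, -1.8, 0.4]
grip_width: -0.0002
```

```bash
python3 - <<'E'
from d import *
import cv2
show([b2w(V,(-.076,0,.077))])
a=env.get_image('side')['frame'][220:370,300:460]
cv2.imwrite('pics/s11.png',cv2.resize(a,None,fx=4,fy=4,interpolation=2))
E
```

```text
t 13.3 [ 0.5126 -0.1353  0.0778] F [-1.3 -1.8  0.4] grip -0.0002
tool x heading -173.63 z [-1.e-04  0.e+00 -1.e+00]
[ 0.5096 -0.112   0.077 ] -> [ 0.5 23.4  0.8]
```

View pics/s11.png

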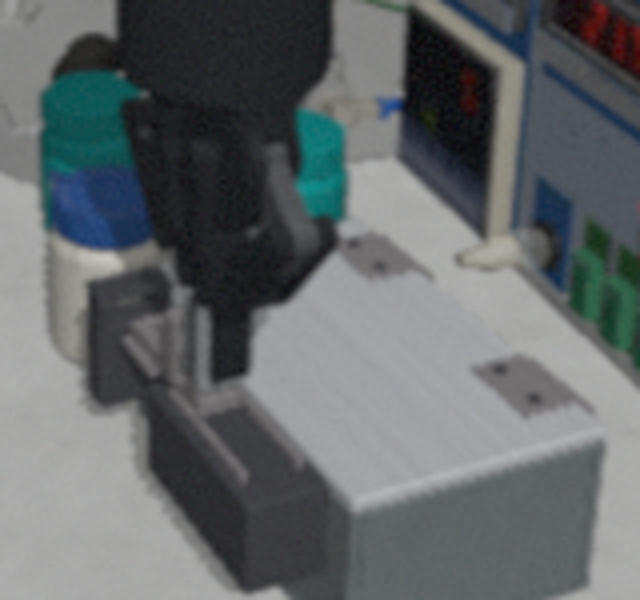

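>>> {"op": "servo_tool", "data": {
  "commands": [
    {"linear": [0, 2, 0], "angular": [0, 0, 0], "gripper": -1},
    {"linear": [0, 4, 0], "angular": [0, 0, 0], "gripper": -1},
    {"linear": [0, 6, 0], "angular": [0, 0, 0], "gripper": -1},
    {"linear": [0, 8, 0], "angular": [0, 0, 0], "gripper": -1},
    {"linear": [0, 10, 0], "angular": [0, 0, 0], "gripper": -1},
    {"linear": [0, 11, 0], "angular": [0, 0, 0], "gripper": -1},
    {"linear": [0, 12, 0], "angular": [0, 0, 0], "gripper": -1},
    {"linear": [0, 13, 0], "angular": [0, 0, 0], "gripper": -1}
  ]
}}

```text
time_s: 14.15
position: [0.5112, -0.1225, 0.0778]
tool_rot: [[-0.994, -0.111, -0.0], [-0.111, 0.994, -0.0], [0.0, 0.0, -1.0]]
ft_force: [-1.3, -1.8, 0.3]
grip_width: -0.0001
```

>>> {"op": "servo_tool", "data": {
  "commands": [
    {"linear": [0, 1, 0], "angular": [0, 0, 0], "gripper": -1},
    {"linear": [0, 2, 0], "angular": [0, 0, 0], "gripper": -1},
    {"linear": [0, 3, 0], "angular": [0, 0, 0], "gripper": -1},
    {"linear": [0, 4, 0], "angular": [0, 0, 0], "gripper": -1},
    {"linear": [0, 4.8, 0], "angular": [0, 0, 0], "gripper": -1}
  ]
}}

```text
time_s: 14.65
position: [0.5107, -0.1178, 0.0778]
tool_rot: [[-0.994, -0.111, -0.0], [-0.111, 0.994, -0.0], [0.0, -0.0, -1.0]]
ft_force: [-2.0, -2.9, 1.6]
grip_width: -0.0002
```

>>> {"op": "servo_tool", "data": {
  "commands": [
    {"linear": [0, 0.8, 0], "angular": [0, 0, 0], "gripper": -1},
    {"linear": [0, 1.6, 0], "angular": [0, 0, 0], "gripper": -1},
    {"linear": [0, 2.4, 0], "angular": [0, 0, 0], "gripper": -1}
  ]
}}

```text
time_s: 14.95
position: [0.5106, -0.1163, 0.0779]
tool_rot: [[-0.994, -0.111, 0.0], [-0.111, 0.994, -0.002], [-0.0, -0.002, -1.0]]
ft_force: [-3.0, -9.2, -1.4]
grip_width: -0.0001
```

>>> {"op": "servo_tool", "data": {
  "commands": [
    {"linear": [0, 0.5, 0], "angular": [0, 0, 0], "gripper": -1},
    {"linear": [0, 0.8, 0], "angular": [0, 0, 0], "gripper": -1},
    {"linear": [0, 0.8, 0], "angular": [0, 0, 0], "gripper": -1}
  ]
}}

```text
time_s: 15.25
position: [0.5106, -0.1162, 0.0779]
tool_rot: [[-0.994, -0.111, 0.001], [-0.111, 0.994, -0.003], [-0.0, -0.003, -1.0]]
ft_force: [-2.2, -9.7, -1.0]
grip_width: 0.0
```

```bash
python3 - <<'E'
from d import *
import cv2
show([b2w(V,(-.076,0,.077))])
f=env.get_image('side')['frame']
cv2.imwrite('pics/s12.png',cv2.resize(f[220:370,300:460],None,fx=4,fy=4,interpolation=2))
E
```

```text
t 15.25 [ 0.5106 -0.1162  0.0779] F [-2.2 -9.7 -1. ] grip 0.0
tool x heading -173.63 z [ 5.e-04 -3.e-03 -1.e+00]
[ 0.5096 -0.112   0.077 ] -> [0.6 4.3 0.9]
```

View pics/s12.png

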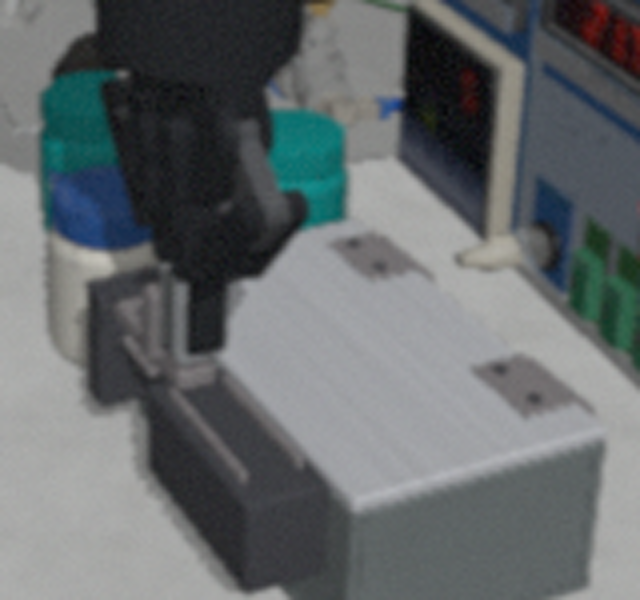

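>>> {"op": "servo_tool", "data": {
  "commands": [
    {"linear": [0, -4, 0], "angular": [0, 0, 0], "gripper": -1},
    {"linear": [0, -15, 0], "angular": [0, 0, 0], "gripper": -1},
    {"linear": [0, -25, -20], "angular": [0, 0, 0], "gripper": -1},
    {"linear": [0, -30, -60], "angular": [0, 0, 0], "gripper": -1},
    {"linear": [0, -60, -90], "angular": [0, 0, 0], "gripper": -1},
    {"linear": [0, -100, -110], "angular": [0, 0, 0], "gripper": -1},
    {"linear": [0, -140, -120], "angular": [0, 0, 0], "gripper": -1},
    {"linear": [30, -180, -120], "angular": [0, 0, 0], "gripper": -1},
    {"linear": [60, -200, -120], "angular": [0, 0, 0], "gripper": -1},
    {"linear": [60, -200, -120], "angular": [0, 0, 0], "gripper": -1}
  ]
}}

```text
time_s: 16.3
position: [0.4705, -0.3233, 0.1976]
tool_rot: [[-0.994, -0.106, -0.001], [-0.106, 0.994, 0.0], [0.0, 0.0, -1.0]]
ft_force: [0.5, 0.7, 0.5]
grip_width: 0.0001
```

```bash
python3 - <<'E'
from d import *
from ov import ov
import cv2
show([])
f=env.get_image('side')['frame']; cv2.imwrite('pics/side13.png',f)
W=V.copy(); W[4]=.060
ov(f,'side',W,(300,225,460,375),4,'pics/s13o.png',1)
cv2.imwrite('pics/s13.png',cv2.resize(f[250:340,310:400],None,fx=6.5,fy=6.5,interpolation=2))
t=env.get_image('top')['frame']; ov(t,'top',W,(375,170,480,265),6,'pics/t13.png',1)
E
```

```text
t 16.3 [ 0.4705 -0.3233  0.1976] F [0.5 0.7 0.5] grip 0.0001
tool x heading -173.9 z [-5.e-04  2.e-04 -1.e+00]
```

View pics/s13o.png

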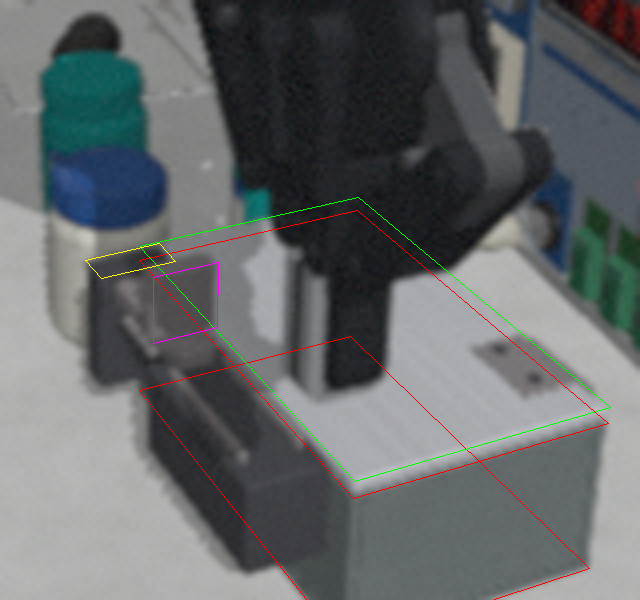

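View pics/s13.png

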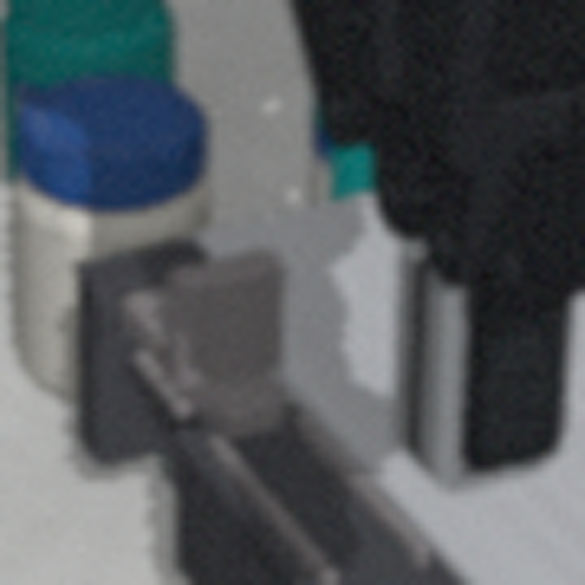

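View pics/t13.png

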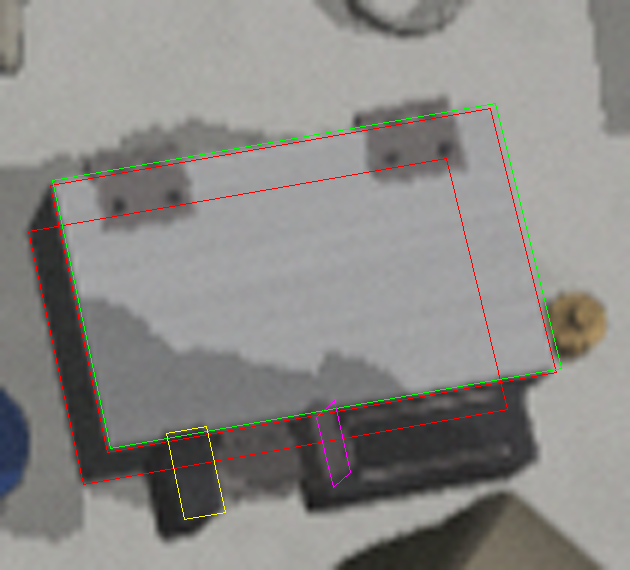

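```bash
python3 - <<'E'
from rig import env
print(env.close_job()); o=env.observe(); print(o['time_s'],o['ft_force'].round(1))
E
```

```text
the job is handed in; nothing more can be done
None
the job is handed in; nothing more can be done
```

The box is closed and bolted. I pushed the lid over slowly from behind with the closed fingertips until it lay shut. Then I slid the bolt home by its tab and backed the arm clear before handing in at about 16.3 s.

**Lid:** It stopped against the box with about 10 N of push. In the last side and top pictures it lies flat, in line with the predicted shut outline to within about 3 px (roughly 5 mm).

**Bolt:** It ran against a firm stop: the last 0.8 mm of commanded travel moved it only 0.1 mm, at about 10 N. The tab appears at roughly 0.060 m of travel (±2 mm), and the blade reaches the keeper. The hand-in gave no verdict.

**Disagreements:**
- **Fingertip position:** The shut fingertips were about 24 mm farther back than `env.tips_ahead` says. The pictures and the touch on the lid agreed on this, so I used the corrected value.
- **Box position:** My fit of the box was off by 1–3 px (about 2–5 mm) in places, mostly at the left side and the keeper.

I saw no disturbance of the jars, the brass weight or the look-alikes near the box. The vials are hidden under the lid now, but nothing reached into the box.

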